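# Open the spare-roller case at the label printer

## Robot

A 6-joint arm with a two-finger parallel gripper is mounted at the origin on the work surface. World frame = base frame: x ahead of the robot, y to its left, z up, the work surface at z = 0. Lengths are in m, angles in rad, forces in N, time in s.
With the tool pointing down it reaches from about 0.425 to 0.95 m from the base axis. Payload 14.7 kg.
Tool frame: the origin (TCP) lies between the finger pads; the fingertips stand 19 mm ahead of it and the grasp point (between the pads) is the TCP; z points along the fingers, y is the line along which they close (so a half turn about z gives the same grasp; the last joint's range is limited). The gripper opens to 85 mm and grips with 20 to 120 N. Pads are 22 mm wide; open, the fingers measure 114 mm over their backs; the gripper's body (76 mm by 85 mm) begins 54 mm behind the grasp point. The pads swing forward as they close: fully open they stand 13 mm farther back than shut.
Start: joints at [1.119, 0.48, 1.596, -0, 1.065, -0.047], TCP at [0.256, 0.597, 0.25] pointing down, gripper open.
Joint ranges: [-2.75, 2.75], [-0.82, 2.05], [0.23, 2.67], [-1.56, 4.7], [0.09, 2.69], [-2.92, 2.92]. Speed limits (rad/s): [1.89, 1.89, 2.39, 3.01, 3.01, 3.01].

## Interface

Orientations are given as a unit quaternion [w, x, y, z].
In Python, from cell import r gives the robot as it stands.
- The arm moves only by the shell command python3 -m creep 'ROWS' [OPENING] [FORCE]. ROWS is a JSON object of lists of equal length, an entry for each row: "dp": the shift along the tool's x, y, z in units of 0.12 m (1.0 is 0.12 m), a list of three; "delta_rot": the turn, a rotation vector about the tool's x, y, z in units of pi rad (1.0 is pi rad), a list of three. A call has exactly 5 rows; each row is the pose to reach, as a shift and turn from the pose commanded when the call began, along the tool's axes at that moment, turning the shorter way round; what a row does not reach only later rows make up. A row lasts 1/10 s, in which the tool goes at most 50 mm and 8.59 degrees, less where a joint would pass 70% of its speed; a pose out of reach is approached as far as the arm can. A call with a number of a shift or a turn outside -1 to 1 is refused whole. A call with a gripper value outside its range is refused whole. OPENING is the opening, from 0 (shut) to 1 (fully open), set as the call begins (- or left out, the last holds). The fingers move at their own pace and stop on an object; FORCE is the grip in N (left out, the last holds). Time passes only in rows, so rows that repeat a pose let the fingers close, or fill a call up. It gives the time, the measured TCP pose, the force, the opening and the grip force at its end, in the units of the state.
- r.sense(): the state, without advancing time (a new reading comes with each control period).
- r.get_image(name): name is "scene" or "top" or "wrist"; returns a dict with "image" (400x640x3 uint8, blue, green, red), "z_map" (400x640 float32, m along the optical axis (not along the pixel's ray), 0 where there is no reading), "K" (3x3 intrinsics, pixels), "D" ([k1, k2, p1, p2, k3] as OpenCV has them; the pictures are not rectified), "R" (3x3) and "t" (3): a world point X has camera coordinates R X + t. Camera axes: x right, y down, z forward; pixel columns grow to the right and rows downward; lengths in m; the calibration is good to about 2 mm. A picture is of the moment at which its call begins.
- r.close_job(): hands the job in; it is judged then, once.
The state is a dict: "t": time; "q": joint angles; "qvel": joint speeds; "effort": joint torques, N m; "position": TCP position; "ee_rot": TCP orientation; "contact_force": force on the tool from outside, world axes, zero at the start; "moment": the same for the moment, N m; "opening": opening from 0.0 (shut) to 1.0 (fully open); "gripper_force": force on a finger pad.
Only numpy, scipy, OpenCV 4.12 (cv2) and the standard library are available. Lean on these libraries where they do the work, as an engineer would, in place of code of your own. Each camera call takes 0.05 s, during which the arm holds its last target. There are 200 camera calls.

## Task

Open the wider of the two grey parts cases: flip its toggle latch up until its lever stands about upright, then lift the lid by its handle until it is nearly upright and let go, so that it stays open by itself with the lever still up. Leave the narrower case beside it alone.

Things in the scene. Friction and masses are not known exactly. Their poses are not given: they have to be found in the camera images.
- wide_case: Case to open, grey. 200 (x) by 240 (y) by 70 mm high. Origin: centre of underside; z up, x from front (latch, nearest the robot) to back (hinge). Offsets in all entries: this frame, mm. Front x -100 to -20: closed deck, top z 70, latch at y 0. Behind it the lid, top z 80. Lid's black bar handle: 10 dia, 90 long along y, axis at x 30, z 110 when shut, 25 clear of the lid, posts at y -45, +45.
- latch (a joint): Wide case's steel lever, rad. 0 closed: lies forward (-x) on an axle along y at x -72, z 84; 14 wide, 7 thick, end bent up to x -127, z 97; grip it across y at x -120, z 94. Grows as the end goes up and over to the lid; stop 1.55, upright. Stays put; about 2 N at the end, more at first. A linked bail lifts off the lid's front tongue, lid free above 1.1; both stand up to z 140 at x -85 to -40.
- lid (a joint): Lid of the wide case, rad: 120 (x) by 240 (y) by 10 mm, x -20 to 100. 0 = shut, grows as it opens, stop at 1.8. Hinge axis along y at x 100, z 70. Stiff hinge: about 8 N up at the handle lifts it, and it stays at any angle where it is left. It cannot be lifted while the latch is closed.
- small_case: Bystander to leave alone: grey case of the same make with the same latch and handle, but 200 (x) by 130 (y) by 70 mm; fixed to the table on the other side, left or right. Origin: centre of its underside, axes as for the wide case.

How it is judged:
By the outcome, as a careful person would: the job done as asked, in the order asked, and still so for the second after the job is handed in, with the robot touching nothing.
It also fails if it takes over 54 s, if anything falls off the work surface, if the arm or the gripper's body presses on something with over 40 N, if the wrist force passes 120 N, or if a joint passes its speed limit or range.

## Working session

There is one attempt and no reset: what is moved stays moved. The work goes in short steps, Python scripts to look and compute and a shell command to move; the robot and the scene stay as the last step left them, time stands still between calls to the robot, and variables do not carry over. Pictures are saved under pics/ and viewed, at most 10 in all, crops included, and the job is handed in when it is done.

```bash
mkdir -p pics; ls
cat > h.py <<'E'
import numpy as np, cv2, pickle
from cell import r
def shot(name, save=None):
    d=r.get_image(name)
    if save:
        cv2.imwrite(f'pics/{save}.png',d['image']); pickle.dump(d,open(f'pics/{save}.pkl','wb'))
    return d
def load(s): return pickle.load(open(f'pics/{s}.pkl','rb'))
def ray(d,uv):
    p=cv2.undistortPoints(np.array(uv,float).reshape(-1,1,2),d['K'],np.array(d['D']))[:,0]
    R=np.array(d['R']);t=np.array(d['t']).ravel()
    return -R.T@t, np.c_[p,np.ones(len(p))]@R
def onplane(d,uv,z):
    o,v=ray(d,uv); return o+v*((z-o[2])/v[:,2])[:,None]
def bydepth(d,uv):
    o,v=ray(d,uv); return np.array([o+v[i]*d['z_map'][int(round(u[1])),int(round(u[0]))] for i,u in enumerate(np.array(uv,float).reshape(-1,2))])
def tri(d1,u1,d2,u2):
    o1,v1=ray(d1,u1);o2,v2=ray(d2,u2);v1=v1[0];v2=v2[0]
    s=np.linalg.lstsq(np.c_[v1,-v2],o2-o1,rcond=None)[0]
    a=o1+s[0]*v1;b=o2+s[1]*v2
    return (a+b)/2,np.linalg.norm(a-b)
E
python3 - <<'E'
from h import *
a=shot('top','top0');b=shot('scene','scene0');print(r.sense())
E
```

```text
pics
{'t': 0.1, 'q': array([ 1.11940040e+00,  4.80751817e-01,  1.59676062e+00, -6.76272242e-06,
        1.06509372e+00, -4.66201425e-02]), 'qvel': array([-0.00146765, -0.00187718, -0.00072678, -0.00200544, -0.00054094,
       -0.00085344]), 'effort': array([ 1.69347601e-03, -9.52247429e+01, -4.31041360e+01, -2.50977319e-04,
        5.31957397e-03,  8.54963758e-06]), 'position': array([0.25583503, 0.59719184, 0.24976651]), 'ee_rot': array([-1.22018819e-04,  2.01007424e-01,  9.79589587e-01, -4.91849552e-04]), 'contact_force': array([ 0.81027902,  0.35594038, -0.60408381]), 'moment': array([ 0.0177652 ,  0.03281725, -0.02475642]), 'gripper_force': 0.0, 'opening': 1.0005960419905784}
```

View pics/top0.png

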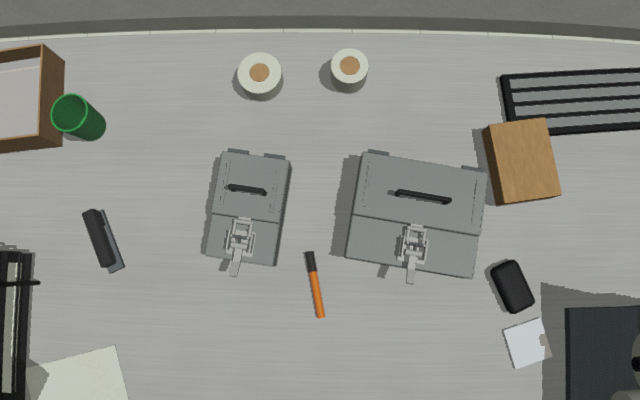

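View pics/scene0.png

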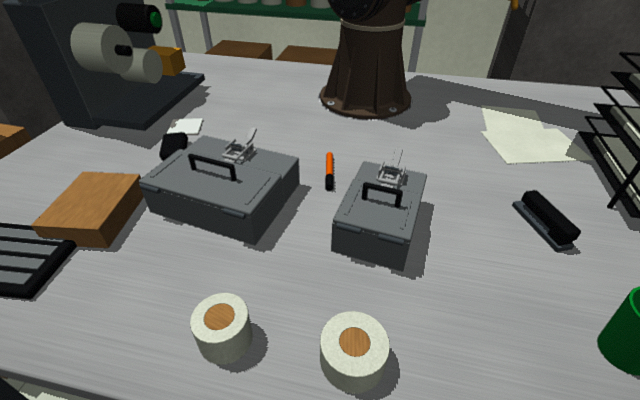

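The top view shows the wide case (corners about (366,152), (487,168), (474,277), (346,258)), its handle at (397,193)–(450,200) and the lever end at (411,281). The scene view shows its handle at (190,157)–(237,180) and its latch at about (240,150). The small case lies to its left, and a wooden block stands close to its back right corner.

Run:
```python
from h import *
a=load('top0');b=load('scene0')
def blk(d,x0,y0,x1,y1):
    m=(d['image'].max(2)<50).astype(np.uint8); w=np.zeros_like(m); w[y0:y1,x0:x1]=m[y0:y1,x0:x1]
    n,l,s,c=cv2.connectedComponentsWithStats(w); i=1+np.argmax(s[1:,4])
    q=np.argwhere(l==i)[:,::-1].astype(np.float32); print(s[i],c[i],cv2.boxPoints(cv2.minAreaRect(q)).round(1).tolist()); return q
q=blk(a,385,180,462,210);p=blk(b,180,145,245,188)
# top handle ends (mid of short edges) ; scene upper bar ends
def ends(q):
    (c,(w,h),ang)=cv2.minAreaRect(q);B=cv2.boxPoints((c,(w,h),ang));e=[(B[i]+B[(i+1)%4])/2 for i in range(4)];L=[np.linalg.norm(B[i]-B[(i+1)%4]) for i in range(4)]
    k=np.argmin(L[:2]);return e[k],e[k+2]
E=ends(q);print('top ends',E)
for z in(.105,.11): print(onplane(a,E,z))
print('depth',bydepth(a,[q.mean(0)]))
for u in [(366,152),(487,168),(474,277),(346,258)]:
    print(u,onplane(a,[u],.07).round(4))
print('lever',onplane(a,[(411,281)],.097))
# scene: ends of bar, upper edge
for u0 in (p[:,0].min()+2,p[:,0].max()-2):
    col=p[abs(p[:,0]-u0)<.5]; print('scene',u0,col[:,1].min(),col[:,1].max())
for nm,d,x0,y0,x1,y1 in(('top',a,390,215,440,290),('scene',b,215,120,262,168)):
    cv2.imwrite(f'pics/crop_{nm}.png',cv2.resize(d['image'][y0:y1,x0:x1],None,fx=7,fy=7,interpolation=cv2.INTER_CUBIC))
c=np.hstack([cv2.resize(a['image'][215:290,385:445],(400,500)),cv2.resize(b['image'][120:170,215:262],(400,426)).copy() if 0 else cv2.resize(b['image'][118:178,185:265],(400,500)) ])
cv2.imwrite('pics/crop.png',c)
```

```text
[395 190  56  14 249] [423.35341365 195.94779116] [[394.5, 194.8000030517578], [395.6000061035156, 188.39999389648438], [450.6000061035156, 197.6999969482422], [449.5, 204.10000610351562]]
[188 154  49  27 335] [211.97014925 164.21492537] [[184.60000610351562, 168.39999389648438], [188.5, 153.10000610351562], [239.5, 165.89999389648438], [235.6999969482422, 181.1999969482422]]
top ends (array([395.07568, 191.55544], dtype=float32), array([450.01587, 200.90697], dtype=float32))
[[ 0.58483594 -0.1713457   0.105     ]
 [ 0.56893449 -0.27028468  0.105     ]]
[[ 0.58401614 -0.17057218  0.11      ]
 [ 0.56821162 -0.26890811  0.11      ]]
depth [[ 0.57591794 -0.22007684  0.11467886]]
(366, 152) [[ 0.6659 -0.1227  0.07  ]]
(487, 168) [[ 0.6379 -0.3535  0.07  ]]
(474, 277) [[ 0.4332 -0.3214  0.07  ]]
(346, 258) [[ 0.4664 -0.0855  0.07  ]]
lever [[ 0.42643362 -0.19940725  0.097     ]]
scene 190.0 154.0 163.0
scene 234.0 168.0 180.0
```

View pics/crop.png

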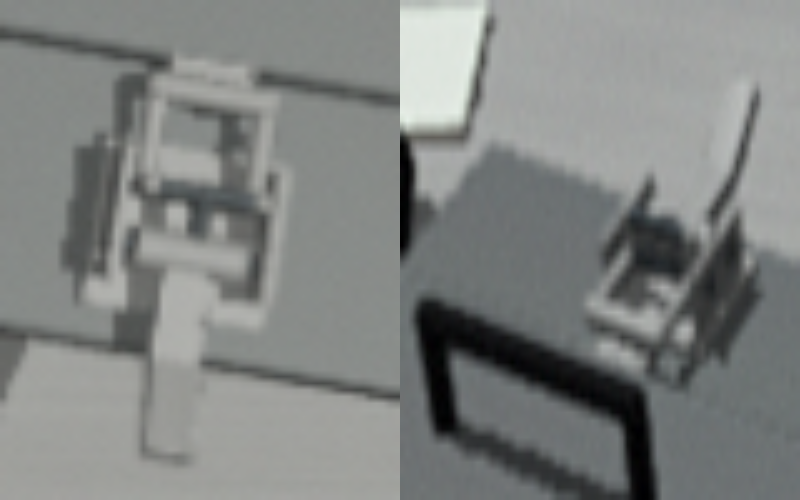

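The crop shows the lever end at top pixel (410,284) and scene pixel (253.5,128.5), and the bail frame behind it. Next I triangulate the lever end and handle from the two views and work out the first move.

```bash
cat >> h.py <<'E'
from scipy.spatial.transform import Rotation as Ro
def cur():
    s=r.sense();q=s['ee_rot'];return s,np.array(s['position']),Ro.from_quat(np.r_[q[1:],q[0]])
def plan(target,Rt=None):
    s,p,R=cur(); out=R.inv().apply(np.array(target)-p)/.12
    dr=(R.inv()*Rt).as_rotvec()/np.pi if Rt is not None else np.zeros(3)
    print('dp',out.round(3),'rot',dr.round(4)); return out,dr
def toolR(yaw_y, tilt=0):  # tool z down, tool y at angle yaw_y (world), then tilt about tool y
    y=np.array([np.cos(yaw_y),np.sin(yaw_y),0]);z=np.array([0,0,-1.]);x=np.cross(y,z)
    return Ro.from_matrix(np.c_[x,y,z])*Ro.from_rotvec([0,tilt,0])
E
python3 - <<'E'
from h import *
a=load('top0');b=load('scene0')
print('lever',tri(a,(410.2,283.8),b,(253.5,128.5)))
print('hL?',tri(a,(448,200),b,(191,157.5)))
print('hR?',tri(a,(398,192.5),b,(234,172)))
print('blockwood top', bydepth(a,[(523,160),(490,180)]))
R=toolR(np.pi/2-.15)
plan([.5,.3,.25],R);plan([.428,-.198,.25],R)
print(cur()[2].as_matrix().round(2))
E
```

```text
lever (array([ 0.42140952, -0.19747336,  0.09741938]), np.float64(0.000819176450851741))
hL? (array([ 0.56996857, -0.26557044,  0.10815584]), np.float64(0.0005043217582462235))
hR? (array([ 0.58356938, -0.17607552,  0.09909419]), np.float64(0.0030626686285624522))
blockwood top [[ 0.6594352  -0.43430984  0.05026359]
 [ 0.62779755 -0.38311505  0.00219998]]
dp [-2.846e+00 -1.475e+00 -1.000e-03] rot [-0.0003 -0.0001 -0.0811]
dp [-3.928e+00 -5.526e+00  3.000e-03] rot [-0.0003 -0.0001 -0.0811]
[[-0.92  0.39 -0.  ]
 [ 0.39  0.92 -0.  ]
 [ 0.   -0.   -1.  ]]
```

```bash
python3 -m creep '{"dp":[[-0.2,-0.1,0],[-0.4,-0.2,0],[-0.6,-0.3,0],[-0.8,-0.4,0],[-0.95,-0.5,0]],"delta_rot":[[0,0,-0.02],[0,0,-0.04],[0,0,-0.06],[0,0,-0.081],[0,0,-0.081]]}'
python3 -m creep '{"dp":[[-0.16,-0.14,0],[-0.32,-0.28,0],[-0.48,-0.42,0],[-0.64,-0.56,0],[-0.8,-0.71,0]],"delta_rot":[[0,0,0],[0,0,0],[0,0,0],[0,0,0],[0,0,0]]}'
python3 -m creep '{"dp":[[-0.16,-0.14,0],[-0.32,-0.28,0],[-0.48,-0.42,0],[-0.64,-0.56,0],[-0.8,-0.71,0]],"delta_rot":[[0,0,0],[0,0,0],[0,0,0],[0,0,0],[0,0,0]]}'
python3 -m creep '{"dp":[[0,-0.17,0],[0,-0.34,0],[0,-0.5,0],[0,-0.67,0],[-0.025,-0.84,0]],"delta_rot":[[0,0,0],[0,0,0],[0,0,0],[0,0,0],[0,0,0]]}'
python3 -m creep '{"dp":[[0,-0.17,0],[0,-0.34,0],[0,-0.5,0],[0,-0.67,0],[-0.025,-0.84,0]],"delta_rot":[[0,0,0],[0,0,0],[0,0,0],[0,0,0],[0,0,0]]}'
```

```text
t: 0.6
position: [0.3379, 0.4963, 0.25]
ee_rot: [-0.0, 0.074, 0.997, -0.0]
contact_force: [0.5, 1.0, -0.0]
opening: 0.998
gripper_force: 0.0
t: 1.1
position: [0.4197, 0.3979, 0.2501]
ee_rot: [-0.0, 0.075, 0.997, -0.0]
contact_force: [0.4, -0.5, 0.3]
opening: 0.999
gripper_force: 0.0
t: 1.6
position: [0.5019, 0.2993, 0.25]
ee_rot: [-0.0, 0.075, 0.997, -0.0]
contact_force: [0.1, -0.2, 0.2]
opening: 1.001
gripper_force: 0.0
t: 2.1
position: [0.488, 0.1989, 0.2504]
ee_rot: [-0.0, 0.075, 0.997, -0.0]
contact_force: [0.1, 0.7, 0.4]
opening: 0.999
gripper_force: 0.0
t: 2.6
position: [0.4758, 0.099, 0.2504]
ee_rot: [-0.0, 0.075, 0.997, 0.0]
contact_force: [-0.4, -0.2, 1.0]
opening: 0.998
gripper_force: 0.0
```

```bash
python3 -m creep '{"dp":[[0,-0.17,0],[0,-0.34,0],[0,-0.5,0],[0,-0.67,0],[-0.025,-0.83,0]],"delta_rot":[[0,0,0],[0,0,0],[0,0,0],[0,0,0],[0,0,0]]}'
python3 -m creep '{"dp":[[0,-0.17,0],[0,-0.34,0],[0,-0.5,0],[0,-0.67,0],[-0.025,-0.83,0]],"delta_rot":[[0,0,0],[0,0,0],[0,0,0],[0,0,0],[0,0,0]]}'
python3 -m creep '{"dp":[[0,-0.17,0],[0,-0.34,0],[0,-0.5,0],[0,-0.67,0],[-0.025,-0.83,0]],"delta_rot":[[0,0,0],[0,0,0],[0,0,0],[0,0,0],[0,0,0]]}'
python3 - <<'E'
from h import *
shot('wrist','w1');s,p,R=cur();print(p,s['q'].round(2))
E
```

```text
t: 3.1
position: [0.4638, 0.0002, 0.2504]
ee_rot: [-0.0, 0.075, 0.997, 0.0]
contact_force: [0.4, 0.6, 0.5]
opening: 0.998
gripper_force: 0.0
t: 3.6
position: [0.4519, -0.0985, 0.2504]
ee_rot: [-0.0, 0.075, 0.997, 0.0]
contact_force: [1.1, 0.8, -0.2]
opening: 1.0
gripper_force: 0.0
t: 4.1
position: [0.44, -0.1972, 0.2504]
ee_rot: [-0.0, 0.075, 0.997, 0.0]
contact_force: [0.2, 0.6, -0.5]
opening: 0.999
gripper_force: 0.0
[ 0.44062568 -0.19957006  0.25052734] [-0.49  0.25  1.97 -0.    0.93 -1.91]
```

View pics/w1.png

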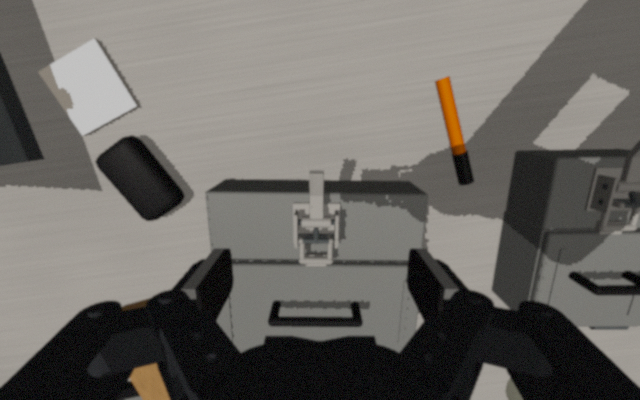

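The wrist view shows the wide case square to the tool: lever end at (317,172), handle bar at (272–360, 306), and the lid seam level at row 262.

Run:
```python
from h import *
w=load('w1');a=load('top0')
print('lever tip',onplane(w,[(317,172)],.097),tri(w,(317,172),a,(410.2,283.8)))
print('handle',onplane(w,[(272,306),(360,306)],.11),tri(w,(316,306),a,(423.2,196)))
print('seam',onplane(w,[(235,262),(420,262.5)],.075))
print('front edge', onplane(w,[(208,193),(428,193)],.07))
c=-.15;X=np.array([np.cos(c),np.sin(c),0])
for px in(.42,): pass
R=toolR(np.pi/2-.15)
tip=onplane(w,[(317,172)],.097)[0]
plan(tip+.006*X+[0,0,.1-tip[2]],R)
```

```text
lever tip [[ 0.42127673 -0.19714308  0.097     ]] (array([ 0.42133311, -0.19743131,  0.0979926 ]), np.float64(0.0007917218495693309))
handle [[ 0.55100872 -0.26409054  0.11      ]
 [ 0.56463546 -0.1738339   0.11      ]] (array([ 0.58093624, -0.22517372,  0.07839581]), np.float64(0.0049116204901724185))
seam [[ 0.51249175 -0.30429172  0.075     ]
 [ 0.54404466 -0.09914092  0.075     ]]
front edge [[ 0.43121982 -0.31625493  0.07      ]
 [ 0.46611026 -0.08461154  0.07      ]]
dp [ 0.113 -0.003  1.254] rot [-0.0003  0.0002 -0.0001]
```

```bash
python3 -m creep '{"dp":[[0.06,0,0.18],[0.113,0,0.36],[0.113,0,0.54],[0.113,0,0.7],[0.113,0,0.85]],"delta_rot":[[0,0,0],[0,0,0],[0,0,0],[0,0,0],[0,0,0]]}' 0.6 25
python3 -m creep '{"dp":[[0,0,0.1],[0,0,0.2],[0,0,0.3],[0,0,0.388],[0,0,0.388]],"delta_rot":[[0,0,0],[0,0,0],[0,0,0],[0,0,0],[0,0,0]]}'
python3 -m creep '{"dp":[[0,0,0],[0,0,0],[0,0,0],[0,0,0],[0,0,0]],"delta_rot":[[0,0,0],[0,0,0],[0,0,0],[0,0,0],[0,0,0]]}' 0 25
python3 -m creep '{"dp":[[0,0,0],[0,0,0],[0,0,0],[0,0,0],[0,0,0]],"delta_rot":[[0,0,0],[0,0,0],[0,0,0],[0,0,0],[0,0,0]]}'
python3 - <<'E'
from h import *
shot('wrist','w2')
E
```

```text
t: 4.65
position: [0.427, -0.1943, 0.1477]
ee_rot: [-0.0, 0.075, 0.997, 0.0]
contact_force: [0.6, 0.6, -0.4]
opening: 0.602
gripper_force: 0.0
t: 5.15
position: [0.4269, -0.1942, 0.1009]
ee_rot: [-0.001, 0.075, 0.997, 0.0]
contact_force: [-0.7, -0.6, -0.4]
opening: 0.6
gripper_force: 0.0
t: 5.65
position: [0.4278, -0.1971, 0.1026]
ee_rot: [0.001, 0.075, 0.997, -0.001]
contact_force: [-16.7, -31.8, 3.7]
opening: 0.159
gripper_force: 24.5
t: 6.15
position: [0.4278, -0.1971, 0.1026]
ee_rot: [0.001, 0.075, 0.997, -0.001]
contact_force: [-16.2, -30.9, 5.9]
opening: 0.154
gripper_force: 24.5
```

View pics/w2.png

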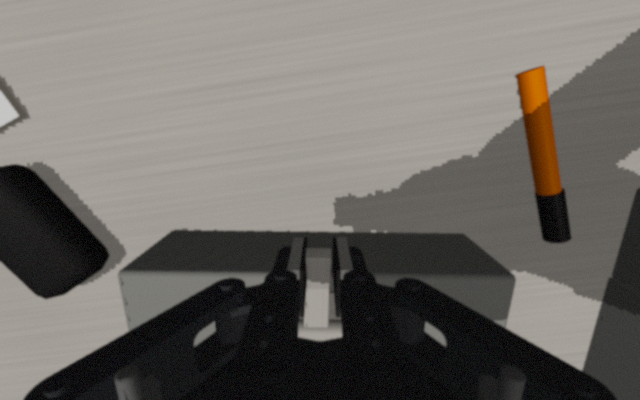

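The fingers hold the lever at (318,300) in the view, with an opening of 13 mm. I relieve the side load and start along the arc.

```bash
python3 -m creep '{"dp":[[0,-0.025,0],[-0.01,-0.025,-0.03],[-0.02,-0.025,-0.06],[-0.033,-0.025,-0.098],[-0.033,-0.025,-0.098]],"delta_rot":[[0,0,0],[0,0,0],[0,0,0],[0,0,0],[0,0,0]]}'
python3 -m creep '{"dp":[[-0.012,0,-0.022],[-0.026,0,-0.044],[-0.04,0,-0.066],[-0.056,0,-0.087],[-0.056,0,-0.087]],"delta_rot":[[0,0,0],[0,0,0],[0,0,0],[0,0,0],[0,0,0]]}'
python3 - <<'E'
from h import *
d=shot('scene','s2'); cv2.imwrite('pics/s2c.png',cv2.resize(d['image'][90:210,140:310],None,fx=4,fy=4))
print(cur()[0]['contact_force'])
E
```

```text
t: 6.7
position: [0.4322, -0.1991, 0.1144]
ee_rot: [0.001, 0.075, 0.997, -0.001]
contact_force: [-1.9, -9.9, -2.3]
opening: 0.151
gripper_force: 24.9
t: 7.2
position: [0.4387, -0.2001, 0.1247]
ee_rot: [0.001, 0.075, 0.997, -0.001]
contact_force: [-1.1, -10.0, -3.1]
opening: 0.152
gripper_force: 24.8
[-1.54506757 -9.20689292 -2.81092632]
```

View pics/s2c.png

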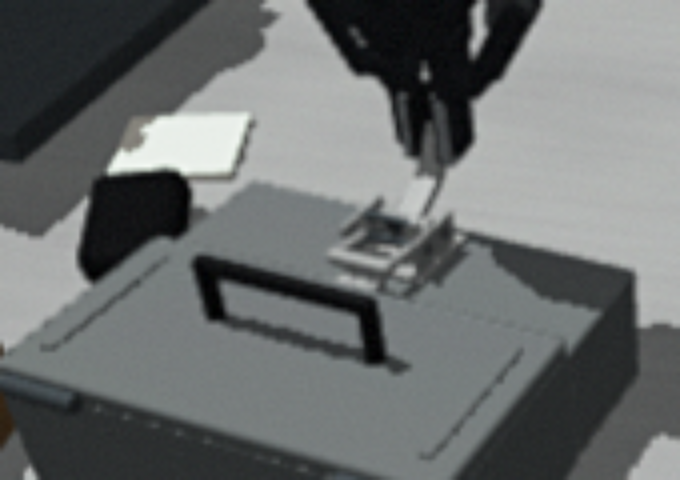

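The scene view shows the lever held by its tip and raised about half-way, with the bail lifting. I continue.

```bash
python3 -m creep '{"dp":[[-0.018,-0.008,-0.018],[-0.038,-0.008,-0.036],[-0.058,-0.008,-0.054],[-0.078,-0.008,-0.071],[-0.078,-0.008,-0.071]],"delta_rot":[[0,0,0],[0,0,0],[0,0,0],[0,0,0],[0,0,0]]}'
python3 -m creep '{"dp":[[-0.022,0,-0.014],[-0.044,0,-0.027],[-0.067,0,-0.039],[-0.09,0,-0.049],[-0.09,0,-0.049]],"delta_rot":[[0,0,0],[0,0,0],[0,0,0],[0,0,0],[0,0,0]]}'
python3 - <<'E'
from h import *
d=shot('scene','s3'); cv2.imwrite('pics/s3c.png',cv2.resize(d['image'][100:180,180:290],None,fx=6,fy=6))
print(cur()[0]['contact_force'])
E
```

```text
t: 7.75
position: [0.4474, -0.2017, 0.1329]
ee_rot: [0.0, 0.075, 0.997, -0.0]
contact_force: [-3.0, -3.6, -0.7]
opening: 0.153
gripper_force: 24.9
t: 8.25
position: [0.4578, -0.2033, 0.1385]
ee_rot: [-0.0, 0.075, 0.997, -0.0]
contact_force: [-3.9, -4.8, -0.3]
opening: 0.149
gripper_force: 24.8
[-2.90835335 -4.52825762 -0.99044797]
```

View pics/s3c.png

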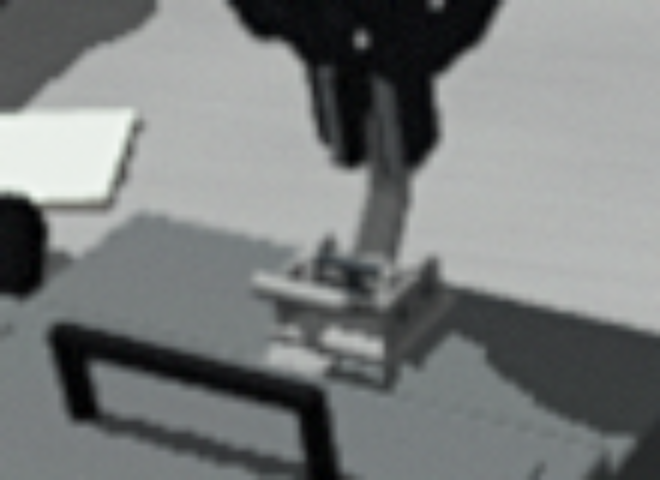

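The lever is at about 1.0 rad and the fingers are clear of the bail. I continue to the stop.

```bash
python3 -m creep '{"dp":[[-0.04,-0.003,-0.013],[-0.08,-0.003,-0.023],[-0.12,-0.003,-0.026],[-0.163,-0.003,-0.028],[-0.163,-0.003,-0.028]],"delta_rot":[[0,0,0],[0,0,0],[0,0,0],[0,0,0],[0,0,0]]}'
python3 -m creep '{"dp":[[-0.02,0,0.002],[-0.04,0,0.004],[-0.062,0,0.006],[-0.072,0,0.008],[-0.072,0,0.008]],"delta_rot":[[0,0,0],[0,0,0],[0,0,0],[0,0,0],[0,0,0]]}'
python3 - <<'E'
from h import *
d=shot('scene','s4'); cv2.imwrite('pics/s4c.png',cv2.resize(d['image'][100:180,180:290],None,fx=6,fy=6))
E
```

```text
t: 8.8
position: [0.4775, -0.2066, 0.142]
ee_rot: [0.0, 0.075, 0.997, -0.0]
contact_force: [-2.6, -2.8, 3.4]
opening: 0.152
gripper_force: 24.6
t: 9.3
position: [0.486, -0.208, 0.1412]
ee_rot: [0.0, 0.075, 0.997, -0.0]
contact_force: [-0.9, -1.3, 6.3]
opening: 0.149
gripper_force: 24.3
```

View pics/s4c.png

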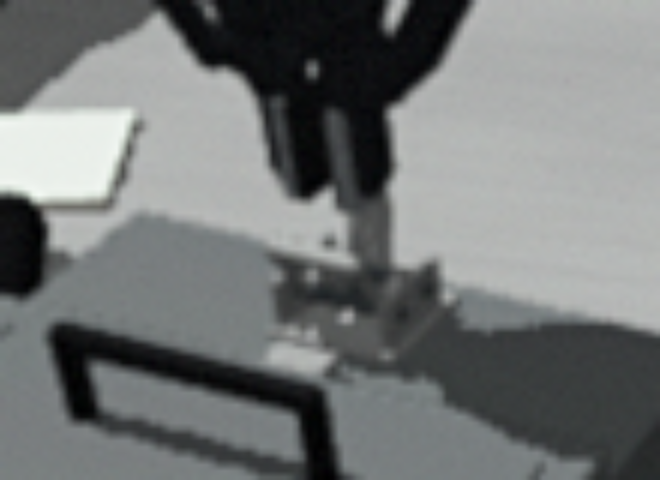

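The lever stands about upright and the bail is off the tongue. I nudge it a little further, release and rise, turning the hand for the handle.

```bash
python3 -m creep '{"dp":[[-0.01,0,0.002],[-0.02,0,0.003],[-0.02,0,0.003],[-0.02,0,0.003],[-0.02,0,0.003]],"delta_rot":[[0,0,0],[0,0,0],[0,0,0],[0,0,0],[0,0,0]]}'
python3 -m creep '{"dp":[[0,0,0],[0,0,0],[0,0,0],[0,0,0],[0,0,0]],"delta_rot":[[0,0,0],[0,0,0],[0,0,0],[0,0,0],[0,0,0]]}' 0.4 25
python3 -m creep '{"dp":[[0,0,-0.15],[0,0,-0.3],[0,0,-0.5],[0,0,-0.7],[0,0,-0.85]],"delta_rot":[[0,0,0],[0,0,0],[0,0,0.03],[0,0,0.07],[0,0,0.11]]}'
python3 -m creep '{"dp":[[-0.1,0,0],[-0.2,0,0],[-0.3,0,0],[-0.4,0,0],[-0.45,0,0]],"delta_rot":[[0,0,0.04],[0,0,0.08],[0,0,0.12],[0,0,0.16],[0,0,0.2]]}'
python3 -m creep '{"dp":[[0,0,0],[0,0,0],[0,0,0],[0,0,0],[0,0,0]],"delta_rot":[[0,0,0.04],[0,0,0.08],[0,0,0.12],[0,0,0.16],[0,0,0.19]]}'
python3 - <<'E'
from h import *
d=shot('wrist','w5');c=shot('top','t5')
s,p,R=cur();print(p,s['q'].round(2))
plan([.577,-.22,.16],toolR(-.15))
t=cv2.resize(c['image'][140:290,330:500],None,fx=2.6,fy=2.6)
o=np.zeros((400,1082,3),np.uint8);o[:,:640]=d['image'];o[:390,640:]=t
cv2.imwrite('pics/w5t.png',cv2.resize(o,(798,295)))
E
```

```text
t: 9.85
position: [0.4884, -0.2084, 0.1409]
ee_rot: [0.001, 0.075, 0.997, -0.0]
contact_force: [-2.0, -1.6, 6.5]
opening: 0.146
gripper_force: 24.4
t: 10.35
position: [0.488, -0.2082, 0.1403]
ee_rot: [-0.0, 0.075, 0.997, 0.0]
contact_force: [-0.4, -0.0, -0.5]
opening: 0.4
gripper_force: 0.0
t: 10.85
position: [0.4882, -0.2083, 0.2438]
ee_rot: [0.0, 0.248, 0.969, -0.0]
contact_force: [0.6, -0.3, -0.6]
opening: 0.392
gripper_force: 0.0
t: 11.35
position: [0.5363, -0.2344, 0.2423]
ee_rot: [0.0, 0.535, 0.845, 0.0]
contact_force: [0.1, -0.1, 0.0]
opening: 0.4
gripper_force: 0.0
t: 11.85
position: [0.5354, -0.2339, 0.2422]
ee_rot: [-0.0, 0.76, 0.65, -0.0]
contact_force: [-0.7, -0.0, 0.8]
opening: 0.405
gripper_force: 0.0
[ 0.53545935 -0.23388831  0.24226875] [-0.46  0.4   1.76  0.    0.99 -0.31]
dp [0.167 0.325 0.686] rot [-0.0001 -0.     -0.0007]
```

View pics/w5t.png

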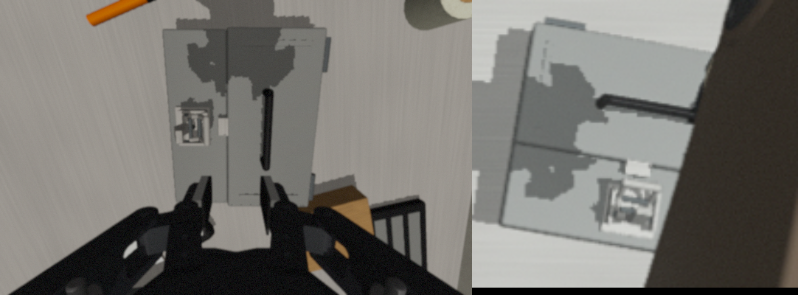

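The wrist view shows the latch standing (bracket at about (260,172) in full-size pixels) and the handle bar running from (362,122) to (361,228); the top view agrees. I fix the handle from this view together with the first top view.

Run:
```python
from h import *
d=load('w5');a=load('top0')
m=(d['image'].max(2)<45).astype(np.uint8);w=np.zeros_like(m);w[112:236,340:385]=m[112:236,340:385]
n,l,s,c=cv2.connectedComponentsWithStats(w);i=1+np.argmax(s[1:,4]);q=np.argwhere(l==i)[:,::-1]
print(s[i],c[i])
for y in(130,150,175,200,220):
    x=q[q[:,1]==y][:,0];print(y,x.min(),x.max())
mid=(c[i][0],c[i][1])
x=q[abs(q[:,1]-175)<15][:,0]
for u in (np.median(x),x.max()-2.5):
    print(u,onplane(d,[(u,s[i][1]+2),(u,s[i][1]+s[i][3]-2)],.11),onplane(d,[(u,175)],.11))
print(tri(d,(np.median(x),s[i][1]+s[i][3]/2),a,(423.,196)))
```

```text
[ 353  120   17  111 1142] [362.02189142 173.50700525]
130 359 369
150 358 368
175 358 367
200 356 365
220 354 365
362.0 [[ 0.58113048 -0.17523408  0.11      ]
 [ 0.57008978 -0.2706765   0.11      ]] [[ 0.57594722 -0.22008907  0.11      ]]
365.5 [[ 0.5840313  -0.17568754  0.11      ]
 [ 0.57330068 -0.27117594  0.11      ]] [[ 0.57899421 -0.22056426  0.11      ]]
(array([ 0.57411473, -0.21711491,  0.12568328]), np.float64(9.167475502223426e-05))
```

```bash
python3 -m creep '{"dp":[[0.08,0.16,0.1],[0.161,0.318,0.25],[0.161,0.318,0.4],[0.161,0.318,0.55],[0.161,0.318,0.7]],"delta_rot":[[0,0,0],[0,0,0],[0,0,0],[0,0,0],[0,0,0]]}' 0.45 40
python3 -m creep '{"dp":[[0,0,0.1],[0,0,0.2],[0,0,0.3],[0,0,0.36],[0,0,0.36]],"delta_rot":[[0,0,0],[0,0,0],[0,0,0],[0,0,0],[0,0,0]]}'
python3 -m creep '{"dp":[[0,0,0],[0,0,0],[0,0,0],[0,0,0],[0,0,0]],"delta_rot":[[0,0,0],[0,0,0],[0,0,0],[0,0,0],[0,0,0]]}' 0 40
python3 -m creep '{"dp":[[0,0,0],[0,0,0],[0,0,0],[0,0,0],[0,0,0]],"delta_rot":[[0,0,0],[0,0,0],[0,0,0],[0,0,0],[0,0,0]]}'
```

```text
t: 12.45
position: [0.5762, -0.2204, 0.1575]
ee_rot: [-0.0, 0.757, 0.653, -0.0]
contact_force: [0.3, 0.7, 0.6]
opening: 0.448
gripper_force: 0.0
t: 12.95
position: [0.5757, -0.2204, 0.1142]
ee_rot: [-0.001, 0.758, 0.652, -0.0]
contact_force: [-0.4, -1.1, -0.2]
opening: 0.448
gripper_force: 0.0
t: 13.45
position: [0.5761, -0.2206, 0.1158]
ee_rot: [0.0, 0.758, 0.652, -0.0]
contact_force: [-3.3, -0.5, 6.5]
opening: 0.099
gripper_force: 39.2
t: 13.95
position: [0.576, -0.2206, 0.1158]
ee_rot: [0.0, 0.758, 0.652, -0.0]
contact_force: [-4.4, 0.8, 7.4]
opening: 0.102
gripper_force: 39.2
```

Run:
```python
import numpy as np
def pose(th): # case x,z rel hinge, tilt
    a=np.radians(150.26)-th; f=.5*th
    b=80.6*np.array([np.cos(a),np.sin(a)]); back=np.array([np.sin(f),np.cos(f)])  # up along tool
    return b+5.5*back,f
for k in range(5):
    p0,f0=pose(.3*k); zt=-np.array([np.sin(f0),np.cos(f0)]); yt=np.array([np.cos(f0),-np.sin(f0)])
    for j in(.1,.2,.3):
        p,f=pose(.3*k+j);d=(p-p0)/120;print(k,j,'dp 0 %.3f %.3f rot %.4f'%(d@yt,d@zt,(f-f0)/np.pi))
```

```text
0 0.1 dp 0 0.038 -0.057 rot 0.0159
0 0.2 dp 0 0.082 -0.109 rot 0.0318
0 0.3 dp 0 0.131 -0.157 rot 0.0477
1 0.1 dp 0 0.047 -0.050 rot 0.0159
1 0.2 dp 0 0.098 -0.096 rot 0.0318
1 0.3 dp 0 0.153 -0.137 rot 0.0477
2 0.1 dp 0 0.054 -0.043 rot 0.0159
2 0.2 dp 0 0.111 -0.081 rot 0.0318
2 0.3 dp 0 0.172 -0.113 rot 0.0477
3 0.1 dp 0 0.059 -0.035 rot 0.0159
3 0.2 dp 0 0.122 -0.064 rot 0.0318
3 0.3 dp 0 0.187 -0.087 rot 0.0477
4 0.1 dp 0 0.064 -0.026 rot 0.0159
4 0.2 dp 0 0.130 -0.046 rot 0.0318
4 0.3 dp 0 0.199 -0.059 rot 0.0477
```

```bash
python3 -m creep '{"dp":[[0,0.038,-0.057],[0,0.082,-0.109],[0,0.131,-0.157],[0,0.131,-0.157],[0,0.131,-0.157]],"delta_rot":[[0.016,0,0],[0.032,0,0],[0.048,0,0],[0.048,0,0],[0.048,0,0]]}'
python3 -m creep '{"dp":[[0,0.047,-0.05],[0,0.098,-0.096],[0,0.153,-0.137],[0,0.153,-0.137],[0,0.153,-0.137]],"delta_rot":[[0.016,0,0],[0.032,0,0],[0.048,0,0],[0.048,0,0],[0.048,0,0]]}'
```

```text
t: 14.45
position: [0.5911, -0.223, 0.1345]
ee_rot: [-0.058, 0.756, 0.65, -0.05]
contact_force: [-7.4, -1.0, 9.5]
opening: 0.098
gripper_force: 41.0
t: 14.95
position: [0.6114, -0.2263, 0.1485]
ee_rot: [-0.114, 0.749, 0.645, -0.099]
contact_force: [-6.8, -0.9, 12.8]
opening: 0.097
gripper_force: 41.7
```

```bash
python3 -m creep '{"dp":[[0,0.054,-0.043],[0,0.111,-0.081],[0,0.172,-0.113],[0,0.172,-0.113],[0,0.172,-0.113]],"delta_rot":[[0.016,0,0],[0.032,0,0],[0.048,0,0],[0.048,0,0],[0.048,0,0]]}'
python3 - <<'E'
from h import *
d=shot('scene','s6');c=shot('top','t6')
o=np.hstack([d['image'][60:260,100:350],c['image'][120:320,320:520]]);cv2.imwrite('pics/s6c.png',cv2.resize(o,None,fx=1.75,fy=1.75))
E
```

```text
t: 15.45
position: [0.6353, -0.2302, 0.1562]
ee_rot: [-0.17, 0.739, 0.635, -0.147]
contact_force: [-6.0, -2.0, 19.4]
opening: 0.096
gripper_force: 42.4
```

View pics/s6c.png

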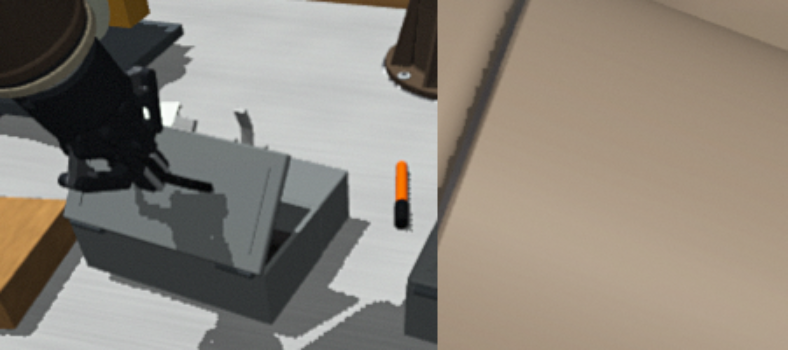

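The scene crop shows the lid about 50° open in the grip and the lever still upright at (243,125). I continue, slightly higher to ease the upward load.

```bash
python3 -m creep '{"dp":[[0,0.062,-0.045],[0,0.127,-0.078],[0,0.193,-0.105],[0,0.193,-0.105],[0,0.193,-0.105]],"delta_rot":[[0.016,0,0],[0.032,0,0],[0.048,0,0],[0.048,0,0],[0.048,0,0]]}'
python3 -m creep '{"dp":[[0,0.064,-0.03],[0,0.132,-0.053],[0,0.202,-0.068],[0,0.202,-0.068],[0,0.202,-0.068]],"delta_rot":[[0.016,0,0],[0.032,0,0],[0.048,0,0],[0.048,0,0],[0.048,0,0]]}'
python3 - <<'E'
from h import *
d=shot('scene','s7');c=shot('wrist','w7')
o=np.hstack([d['image'][60:260,100:350],cv2.resize(c['image'],(320,200))]);cv2.imwrite('pics/s7c.png',cv2.resize(o,None,fx=1.4,fy=1.4))
E
```

```text
t: 16.05
position: [0.6619, -0.2344, 0.1566]
ee_rot: [-0.225, 0.724, 0.622, -0.194]
contact_force: [-1.1, -4.6, 10.2]
opening: 0.095
gripper_force: 42.1
t: 16.55
position: [0.6861, -0.2379, 0.1482]
ee_rot: [-0.279, 0.705, 0.606, -0.24]
contact_force: [-0.5, -4.4, -0.3]
opening: 0.093
gripper_force: 43.4
```

View pics/s7c.png

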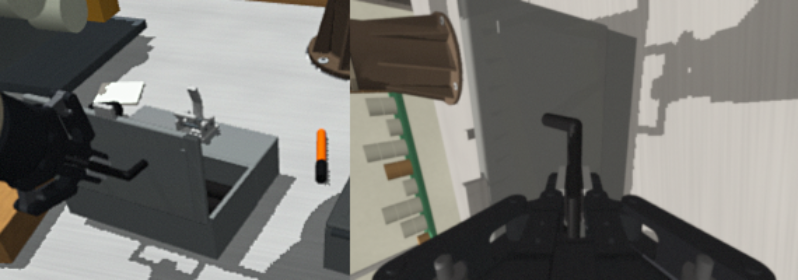

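```bash
python3 -m creep '{"dp":[[0,0,0],[0,0,0],[0,0,0],[0,0,0],[0,0,0]],"delta_rot":[[0,0,0],[0,0,0],[0,0,0],[0,0,0],[0,0,0]]}' 0.27 40
python3 -m creep '{"dp":[[0,0,-0.08],[0,0,-0.16],[0,0,-0.3],[0,0,-0.5],[0,0,-0.7]],"delta_rot":[[0,0,0],[0,0,0],[0,0,0],[0,0,0],[0,0,0]]}'
python3 -m creep '{"dp":[[0,0,-0.2],[0,0,-0.4],[0,0,-0.6],[0,0,-0.8],[0,0,-0.9]],"delta_rot":[[0,0,0],[0,0,0],[0,0,0],[0,0,0],[0,0,0]]}'
python3 - <<'E'
from h import *
for n in('scene','top'):
    d=shot(n,n+'8'); h,w=d['z_map'].shape
    V,U=np.mgrid[0:h,0:w];uv=np.c_[U.ravel(),V.ravel()].astype(float);o,v=ray(d,uv)
    z=d['z_map'].ravel();P=(o+v*z[:,None])[z>0]
    c,s=np.cos(-.15),np.sin(-.15);q=P-[.5476,-.2154,0];L=np.c_[q[:,0]*c+q[:,1]*s,-q[:,0]*s+q[:,1]*c,q[:,2]]*1000
    k=(abs(L[:,1])<115)&(L[:,2]>85)&(L[:,2]<200)&(L[:,0]>60)&(L[:,0]<200)
    l=L[k];print(n,'lid',k.sum(),np.percentile(l[:,0],[5,50,95]) if k.sum() else '',l[:,2].max() if k.sum() else '')
    for zz in (90,110,130,150,170,185):
        a=l[abs(l[:,2]-zz)<6];
        if len(a):print(zz,len(a),np.median(a[:,0]).round(1))
    k=(abs(L[:,1])<25)&(L[:,2]>80)&(L[:,2]<160)&(L[:,0]>-140)&(L[:,0]<-20)
    l=L[k];print('latch',k.sum())
    for zz in(95,105,115,125,135,145):
        a=l[abs(l[:,2]-zz)<5]
        if len(a):print(zz,len(a),np.median(a,0).round(1))
print(cur()[1])
E
```

```text
t: 17.15
position: [0.6859, -0.2371, 0.1486]
ee_rot: [-0.279, 0.705, 0.606, -0.24]
contact_force: [0.5, -0.3, 0.6]
opening: 0.273
gripper_force: 0.0
t: 17.65
position: [0.7419, -0.2456, 0.21]
ee_rot: [-0.279, 0.705, 0.606, -0.24]
contact_force: [0.7, -0.9, 0.2]
opening: 0.265
gripper_force: 0.0
t: 18.15
position: [0.7412, -0.2368, 0.2697]
ee_rot: [-0.266, 0.709, 0.611, -0.233]
contact_force: [0.3, -0.0, 0.0]
opening: 0.273
gripper_force: 0.0
scene lid 6226 [100.08764604 105.07063393 133.63082442] 199.99008498101384
90 515 108.1
110 375 107.4
130 541 106.0
150 1046 105.4
170 694 103.6
185 954 101.9
latch 429
95 101 [-66.    6.8  92.2]
105 63 [-71.3   1.7 105.8]
115 74 [-43.9   2.3 112.6]
125 28 [-71.9   2.8 124.7]
135 29 [-68.1   1.2 135.1]
145 14 [-6.95e+01  1.00e-01  1.41e+02]
top lid 0  
latch 455
95 132 [-64.9   8.   92.1]
105 31 [-47.2   5.8 106.6]
115 62 [-45.1   3.4 112.6]
125 20 [-76.    1.5 124.6]
135 30 [-7.19e+01 -1.00e-01  1.37e+02]
145 22 [-6.920e+01  1.000e-01  1.414e+02]
[ 0.74121259 -0.23682325  0.26909524]
```

The lid measures about 1.5 rad and the lever about 1.45 rad from depth. The hand is free and nothing presses on it, so I hand in.

```bash
python3 -c "
from cell import r
print(r.close_job())"
```

```text
the job is handed in; nothing more can be done
None
```

The wide case is open and handed in: the lid stays at about 1.5 rad by itself and the lever stands at about 1.45 rad (depth-camera estimates), the small case was not touched, and the arm finished at about 18 s; I viewed 11 pictures, one over the limit of 10.

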